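# Snap up the sprung prop of a grease-gun rest and lay the grease cylinder on it

## Task

On the red grease-gun rest, push the folded yellow prop up and over its centre until it snaps upright, then press it home against its stop with the fingers, a steady push of 10 to 18 newtons kept up for about a second, and never push on the prop with more than 25 newtons. Then take the grease cylinder out of its wooden chock and lay it gently along the rest in the two saddles (either way round), centred between them, and let go, with the prop still upright. Leave the spray bottle, the tin and the wrench where they are.

Things in the scene. Friction and masses are not known exactly. Their poses are not given: they have to be found in the camera images.
- rest: Rest bolted to the bench: red steel base plate 270 x 110 mm, 8 mm thick; origin at the centre of its underside, x along its length. At x = +70 mm stands a fixed red post with a V saddle on top; at x = -70 mm is the yellow sprung prop with the same V saddle on its head, folded at first.
- saddle (a point): Bottom of the fixed V saddle, at x = +70 mm of the rest, 115 mm above the bench; axes as the rest's. Each V opens upwards, runs along x (16 mm long), spans 120 degrees (cheeks sloping 30 degrees) and is about 55 mm wide over all in y; its edges are 129 mm above the bench. The prop's head, when upright, is the same.
- rest_mid (a point): Point midway between the two saddles, 141.6 mm above the bench, where the centre of a properly laid cylinder comes to lie; axes as the rest's (cylinder along x).
- prop_hinge (a point): Centre of the prop's hinge, 30 mm above the bench, at x = -70 mm of the rest; hinge axis = the rest's y. The prop is a yellow bar 16 mm thick (x), 30 mm wide, 85 mm from the hinge to the bottom of its V, 99 mm to the V's edges. Folded it leans 0.9 rad outwards (to the rest's -x, away from the fixed saddle), upright it points straight up; both give or take the bracket's angle.
- plate_end (a point): Middle of the base plate's outer (-x) end, on top of the plate, the end the folded prop leans towards. The prop turns in an aluminium bracket with a rubber-faced stop, clamped on the hinge axis at an angle of its own, up to 0.1 rad either way and not measured: it shifts the prop's folded and upright positions together (up to 10 mm at the head). Pushing does not move the bracket.
- prop (a joint): Angle of the prop in its bracket, rad: 0 folded, 0.9 upright on its stop; grows as the head is pushed to the rest's +x. A spring drives it to 0 below 0.55 and to 0.9 above: 0.6 Nm at 0, none at 0.55, 0.39 Nm at 0.9 (4 N backwards at the head refolds it). Pushed along its arc (up and in) the head takes 8 N at first; a level push jams by friction. The stop is stiff: a few mm too far exceed 25 N.
- cylinder_center (a point): Centre of the grey-green steel grease cylinder: 46 mm diameter, 200 mm long (a brass nose at +x and a red-knobbed rod at -x stick out 20 and 30 mm more), about 0.5 to 0.75 kg; its x axis runs along it. It starts lying level in the chock, its axis 56.6 mm above the bench.
- chock: Fixed wooden chock in which the cylinder starts: board 160 x 90 mm, 10 mm thick, with two V blocks at x = +-60 mm (18 mm long, edges 44 mm above the bench) and a clear gap of 100 mm between them for the fingers; origin at the centre of its underside, x along the cylinder.
- spray: White spray bottle with a yellow cap, 56 mm diameter, 150 mm tall, standing; origin at the centre of its underside. Not to be moved.
- tin: Blue tin, 80 mm diameter, 90 mm tall, standing; origin at the centre of its underside. Not to be moved.
- wrench: Steel wrench about 170 mm long lying flat on the bench; origin at its underside near the middle, x along it. Not to be moved.

How it is judged:
On the way:
1. the prop has snapped upright and is pressed home against its stop by the fingers with more than 8 N (and never more than 25 N) for 0.4 s (value of joint prop above 0.86 rad and contact force between the fingers and prop above 8 N), for 0.4 s.
At the end, for the whole second after the job is handed in: The prop is upright (joint above 0.86) and the cylinder lies at rest in both saddles: its centre within 25 mm along the rest and 7 mm across and in height of the point midway between the saddles, its axis within 0.08 rad of the rest's length; nothing is held (value of joint prop above 0.86 rad and x of cylinder_center in the frame of rest_mid between -0.025 and 0.025 m and y of cylinder_center in the frame of rest_mid between -0.007 and 0.007 m and z of cylinder_center in the frame of rest_mid between -0.007 and 0.007 m and angle between the x axis of cylinder_center and the x axis of rest, either way round below 0.08 rad and linear speed of cylinder below 0.02 m/s); the robot touches nothing.
It fails at once if the robot pushed on the prop with more than 25 N (contact force between any of the fingers, the arm and prop above 25 N).
It fails at once if the cylinder was slammed onto the rest (more than 40 N) (contact force between cylinder and rest above 40 N).
It fails at once if the spray was knocked or shifted (distance of spray from where it was at the start of the episode above 0.02 m).
It fails at once if the tin was knocked or shifted (distance of tin from where it was at the start of the episode above 0.02 m).
It fails at once if the wrench was knocked or shifted (distance of wrench from where it was at the start of the episode above 0.02 m).
It also fails if it takes over 72 s, if anything falls off the work surface, if the arm or the gripper's body presses on something with over 40 N, if the wrist force passes 120 N, or if a joint passes its speed limit or range.

## Robot

A 6-joint arm with a two-finger parallel gripper is mounted at the origin on the work surface. World frame = base frame: x ahead of the robot, y to its left, z up, the work surface at z = 0. Lengths are in m, angles in rad, forces in N, time in s.
With the tool pointing down it reaches from about 0.35 to 0.85 m from the base axis. Payload 8.1 kg.
Tool frame: the origin (TCP) lies midway between the tips of the shut fingers; the grasp point (between the pads) lies robot.grip_depth behind it (robot.grip_depth is the distance from the TCP to the grasp point, in m); z points along the fingers, y is the line along which they close (so a half turn about z gives the same grasp; the last joint's range is limited). The gripper opens to 93 mm and grips with 3 to 60 N. Pads are 15 mm wide; open, the fingers measure 128 mm over their backs; the gripper's body (75 mm by 188 mm) begins 65 mm behind the grasp point.
Start: joints at [1.213, 0.13, 1.488, -0, 1.523, -0.085], TCP at [0.162, 0.578, 0.188] pointing down, gripper open.
Joint ranges: [-2.96, 2.96], [-0.89, 2.26], [0.02, 2.5], [-1.34, 4.48], [0, 2.73], [-2.66, 2.66]. Speed limits (rad/s): [2.39, 2.39, 2.79, 3.14, 3.14, 3.14].

## Interface

Orientations are given as a rotation vector (axis times angle).
In Python, from plant import robot gives the robot as it stands.
- The arm moves only by the tool carry_out, never from a script. Its argument "rows" is a list of rows, each a list of 6 numbers: the shift along the tool's x, y, z in m, then the turn, a rotation vector about the tool's x, y, z in degrees. A call has 1 to 12 rows; each row is the pose to reach, as a shift and turn from the pose commanded when the call began, along the tool's axes at that moment; what a row does not reach only later rows make up. A row lasts 1/8 s, in which the tool goes at most 62.5 mm and 10.7 degrees, less where a joint would pass 70% of its speed; a pose out of reach is approached as far as the arm can. A call with a gripper value outside its range is refused whole. "jaw" is the closure in counts, from 0 (fully open) to 255 (shut), set as the call begins (left out, the last holds). The fingers move at their own pace and stop on an object; "force" is the grip in N (left out, the last holds). Time passes only in rows, so rows that repeat a pose let the fingers close. It gives the time, the measured TCP pose, the force, the opening and the grip force at its end, in the units of the state.
- robot.read_state(): the state, without advancing time (a new reading comes with each control period).
- robot.read_camera(name): name is "side" or "top" or "wrist"; returns the picture (384x512x3 uint8, red, green, blue); there is no depth.
- robot.camera_model(name): a dict with "fx", "fy", "cx", "cy" (pixels), "R" (3x3) and "t" (3): a world point X has camera coordinates R X + t; the wrist camera has in their place "mount" (4x4, takes a point from camera to tool coordinates, whose origin is the TCP and whose axes are the flange's). Camera axes: x right, y down, z forward; pixel columns grow to the right and rows downward; lengths in m; the calibration is good to about 2 mm. A picture is of the moment at which its call begins: read the wrist's pose just before it. camera_model takes no time and is no camera call.
- robot.close_job(): hands the job in; it is judged then, once.
Trained networks look in the newest picture that a camera, given by its name, has taken for a name from the list of things; names that differ only in an ending like _2 or _b are one class to them, and where a whole thing is asked for, a point or a joint stands for the part that bears it (a point fixed in the world has none). Each returns a list of dicts, best first, with "conf" (0 to 1); they miss things now and then, are a little off and sometimes report something else, mostly with a low value. They report only what shows in the picture. A call takes as long as a camera call.
- robot.outline_of(camera, target): "pixels" (384x512 bool, what is visible of it) and "pixel" ([column, row] in pixels, amid what is visible of it).
The state is a dict: "t": time; "q": joint angles; "dq": joint speeds; "joint_torque": joint torques, N m; "tool_pos": TCP position; "orientation": TCP orientation; "force": force on the tool from outside, world axes, zero at the start; "wrist_torque": the same for the moment, N m; "opening": finger opening in m; "gripper_force": force on a finger pad.
Only numpy, scipy, OpenCV 4.12 (cv2) and the standard library are available. Lean on these libraries where they do the work, as an engineer would, in place of code of your own. Each camera call takes 0.05 s, during which the arm holds its last target. There are 200 camera calls.

## Working session

There is one attempt and no reset: what is moved stays moved. The work goes in short steps, Python scripts to look and compute and a tool call to move; the robot and the scene stay as the last step left them, time stands still between calls to the robot, and variables do not carry over. Pictures are saved under pics/ and viewed, at most 10 in all, crops included, and the job is handed in when it is done.

Besides the shell and the picture viewer there is one more tool, called after "Call:" in YAML: its name, and indented under it one key for each argument. carry_out: Moves the arm, as the interface text tells. Its arguments: {"type":"object","properties":{"rows":{"type":"array"},"jaw":{"type":"number"},"force":{"type":"number"}},"required":["rows"]}

```bash
mkdir -p pics; ls; python3 - <<'E'
from plant import robot
import cv2,numpy as np
s=robot.read_state();print({k:np.round(v,3).tolist() for k,v in s.items()},robot.grip_depth)
ims=[]
for c in("top","side"):
    im=robot.read_camera(c);cv2.imwrite(f"pics/{c}0.png",im[...,::-1]);ims.append(im)
    m=robot.camera_model(c);print(c,m)
    for t in("rest","prop","cylinder_center","chock","spray","tin","wrench"):
        for r in robot.outline_of(c,t)[:2]:
            P=r["pixels"];ys,xs=np.nonzero(P)
            print(t,round(r["conf"],2),np.round(r["pixel"]).tolist(),xs.min(),xs.max(),ys.min(),ys.max(),len(xs))
            np.save(f"pics/{c}_{t}.npy",P) if r["conf"]>.5 else 0
cv2.imwrite("pics/both.png",np.vstack(ims)[...,::-1][:, :, :])
print(robot.camera_model("wrist"))
E
```

```text
pics
{'t': 0.0, 'q': [1.213, 0.131, 1.489, -0.0, 1.523, -0.085], 'dq': [-0.0, 0.001, -0.001, 0.001, -0.002, 0.001], 'joint_torque': [0.001, -55.984, -49.176, 0.077, 0.035, -0.0], 'tool_pos': [0.161, 0.577, 0.187], 'orientation': [-0.427, -3.112, 0.003], 'force': [-0.149, 0.166, -0.56], 'wrist_torque': [-0.016, 0.036, 0.035], 'gripper_force': 0.0, 'opening': 0.093} 0.0188
top {'fx': 382.74891660133403, 'fy': 382.74891660133403, 'cx': 262.7278175682277, 'cy': 198.25325466807485, 'R': array([[-0.00158102, -0.99999757,  0.00153539],
       [-0.98881165,  0.00133431, -0.14916344],
       [ 0.14916103, -0.00175404, -0.98881136]]), 't': array([-0.01273266,  0.60000119,  0.70241915])}
rest 0.61 [190.0, 218.0] 117 259 175 257 7398
rest 0.41 [226.0, 112.0] 207 249 88 139 1738
prop 0.67 [237.0, 225.0] 209 259 211 243 924
cylinder_center 0.58 [381.0, 221.0] 320 444 195 248 2827
chock 0.74 [372.0, 210.0] 331 419 191 255 1707
spray 0.78 [310.0, 86.0] 293 323 63 112 1119
tin 0.6 [226.0, 113.0] 208 248 88 139 1674
wrench 0.59 [276.0, 313.0] 255 298 267 352 899
wrench 0.19 [191.0, 218.0] 117 259 176 
[... 463 characters left out ...]
69 231 285 528
chock 0.57 [330.0, 174.0] 296 342 149 199 713
spray 0.88 [209.0, 148.0] 198 220 118 169 890
tin 0.88 [182.0, 196.0] 164 199 173 219 1353
wrench 0.7 [346.0, 262.0] 316 368 233 285 462
wrench 0.16 [212.0, 148.0] 198 220 118 169 912
{'fx': 338.75738714692216, 'fy': 338.75738714692216, 'cx': 257.86288536681474, 'cy': 188.31207874605718, 'mount': array([[-4.29487828e-04, -9.65875068e-01, -2.59008046e-01,
         7.15172645e-02],
       [ 9.99999693e-01, -5.84707569e-04,  5.22249288e-04,
         8.99176578e-05],
       [-6.55871531e-04, -2.59007742e-01,  9.65875023e-01,
        -1.96933971e-01],
       [ 0.00000000e+00,  0.00000000e+00,  0.00000000e+00,
         1.00000000e+00]])}
```

View pics/top0.png

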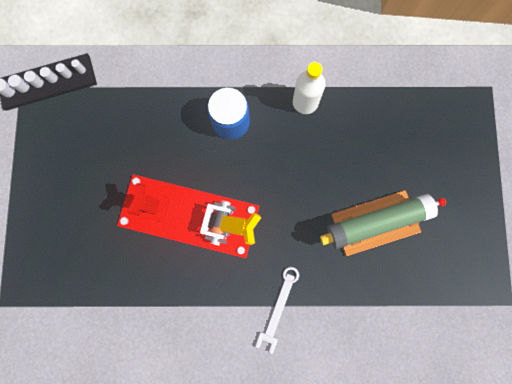

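View pics/side0.png

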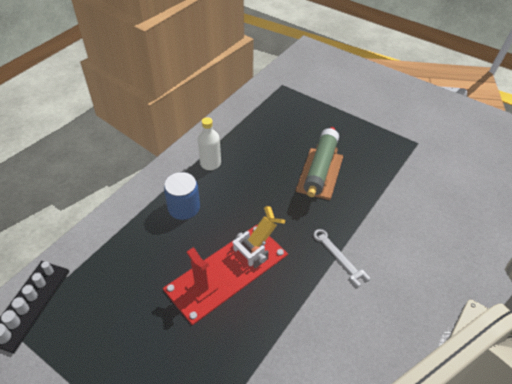

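Top view: the red rest spans columns 118–259 and rows 175–257. Its prop is at (237,225), leaning right, and the fixed post is at (148,198). The cylinder runs from its brass nose at (326,239) to its red knob at (443,202). The tin (228,112), spray bottle (308,88) and wrench (276,313) are all clear of the work path. The side view agrees.

```bash
cat > h.py <<'E'
import numpy as np,cv2
from plant import robot
from scipy.optimize import minimize
from scipy.spatial.transform import Rotation as Ro
def proj(c,X):
    m=robot.camera_model(c) if isinstance(c,str) else c
    p=np.atleast_2d(X)@m["R"].T+m["t"]
    return np.c_[m["fx"]*p[:,0]/p[:,2]+m["cx"],m["fy"]*p[:,1]/p[:,2]+m["cy"]]
def unproj(c,uv,z):
    m=robot.camera_model(c) if isinstance(c,str) else c
    uv=np.atleast_2d(uv);d=np.c_[(uv[:,0]-m["cx"])/m["fx"],(uv[:,1]-m["cy"])/m["fy"],np.ones(len(uv))]@m["R"]
    C=-m["R"].T@m["t"];return C+d*((z-C[2])/d[:,2])[:,None]
def wristcam():
    s=robot.read_state();m=robot.camera_model("wrist");M=m["mount"]
    Rt=Ro.from_rotvec(s["orientation"]).as_matrix();R=(Rt@M[:3,:3]);C=Rt@M[:3,3]+s["tool_pos"]
    return dict(m,R=R.T,t=-R.T@C)
def rect(c,mask,z):
    ys,xs=np.nonzero(mask);P=unproj(c,np.c_[xs,ys],z)[:,:2]
    (cx,cy),(w,h),a=cv2.minAreaRect((P*1000).astype(np.float32))
    if w<h:w,h,a=h,w,a+90
    return np.array([cx,cy])/1000,np.radians(a),w,h
def hullmask(polys,shape=(384,512)):
    m=np.zeros(shape,np.uint8)
    for p in polys: cv2.fillConvexPoly(m,cv2.convexHull(np.round(p*16).astype(np.int32)),1,shift=4)
    return m>0
def box(x0,x1,y0,y1,z0,z1): return np.array([[x,y,z] for x in(x0,x1) for y in(y0,y1) for z in(z0,z1)])
def cylp(x0,x1,r):
    t=np.linspace(0,2*np.pi,24);return np.array([[x,r*np.cos(a),r*np.sin(a)] for x in(x0,x1) for a in t])
def place(P,x,y,z,yaw): return P@Ro.from_euler("z",yaw).as_matrix().T+[x,y,z]
def iou(a,b): return (a&b).sum()/max(1,(a|b).sum())
E
python3 - <<'E'
from h import *
L=lambda c,t:np.load(f"pics/{c}_{t}.npy")
tm=robot.camera_model("top")
c,a,w,h=rect("top",L("top","rest"),.008);print("rest",c,a,w,h)
im=cv2.imread("pics/top0.png");b,g,r=[im[...,i].astype(int) for i in range(3)]
red=((r>110)&(g<70)&(b<70));red[:,:100]=0;red[:,280:]=0
c2,a2,w2,h2=rect("top",red,.008);print("rest red",c2,a2,w2,h2)
# screws, prop hidden: IoU fit of plate
plate=L("top","rest")
plate=cv2.morphologyEx((plate|red|L("top","prop")).astype(np.uint8),cv2.MORPH_OPEN,np.ones((9,9)))>0
f=lambda p:-iou(hullmask([proj(tm,place(box(-.135,.135,-.055,.055,0,.008),p[0],p[1],0,p[2]))]),plate)
s=minimize(f,[*c2,a2],method="Nelder-Mead",options=dict(initial_simplex=[[*c2,a2],[c2[0]+.008,c2[1],a2],[c2[0],c2[1]+.008,a2],[*c2,a2+.04]]));print("fit",s.x,s.fun)
# cylinder both views
cm={k:L(k,"cylinder_center") for k in("top","side")};cams={k:robot.camera_model(k) for k in cm}
c,a,w,h=rect("top",cm["top"],.0566);print("cyl",c,a,w,h)
parts=[cylp(-.1,.1,.023),cylp(.1,.12,.008),cylp(-.13,-.1,.005)]
nose=unproj("top",[326,239],.0566)[0,:2];knob=unproj("top",[443,202],.0566)[0,:2]
d=nose-knob;a0=np.arctan2(d[1],d[0]);p0=(nose+knob)/2;print(p0,a0,np.linalg.norm(d))
f=lambda p:-sum(iou(hullmask([proj(cams[k],place(q,p[0],p[1],.0566,p[2])) for q in parts]),cm[k]) for k in cm)
s2=minimize(f,[*p0,a0],method="Nelder-Mead",options=dict(initial_simplex=[[*p0,a0],[p0[0]+.008,p0[1],a0],[p0[0],p0[1]+.008,a0],[*p0,a0+.04]]));print("cylfit",s2.x,s2.fun)
print("chock",rect("top",L("top","chock")|cm["top"],.01))
# prop
x,y,yaw=s.x
pm={k:L(k,"prop") for k in cm}
def pf(ph,yaw=yaw,dx=0,dy=0):
    P=[box(-.008,.008,-.015,.015,.01,.085),np.r_[box(-.008,.008,0,.0275,.079,.085)[[0,1,4,5]],box(-.008,.008,.0265,.0275,.093,.099)],np.r_[box(-.008,.008,-.0275,0,.079,.085)[[2,3,6,7]],box(-.008,.008,-.0275,-.0265,.093,.099)]]
    R=Ro.from_euler("y",-ph).as_matrix()
    return {k:hullmask([proj(cams[k],place(q@R.T+[-.07,0,.03],x+dx,y+dy,0,yaw)) for q in P]) for k in cm}
for yw in(yaw,yaw+np.pi):
  print([(round(ph,2),[round(iou(pf(ph,yw)[k],pm[k]),2) for k in pm]) for ph in np.arange(.74,1.07,.04)])
for n,z in(("spray",.15),("tin",.09)): print(n,unproj("top",[[315,69],[228,105]][n=="tin"],z))
E
```

```text
rest [0.56912091 0.13537088] 1.3322921416828883 281.0549621582031 114.59166717529297
rest red [0.57070551 0.13896361] 1.322482520965636 270.903076171875 111.81971740722656
fit [0.56983272 0.13804813 1.32422018] -0.9779895316064958
cyl [ 0.55521857 -0.24256351] 1.8777227462388433 251.4405517578125 47.336997985839844
[ 0.55529224 -0.24651636] 1.8719416296223592 0.23731997020853027
cylfit [ 0.55306114 -0.23896851  1.87330371] -1.9035673666184856
chock (array([ 0.5602019 , -0.25708984]), np.float64(1.8770005968197547), 267.5438537597656, 92.43426513671875)
[(np.float64(0.74), [np.float64(0.7), np.float64(0.79)]), (np.float64(0.78), [np.float64(0.74), np.float64(0.81)]), (np.float64(0.82), [np.float64(0.72), np.float64(0.8)]), (np.float64(0.86), [np.float64(0.66), np.float64(0.77)]), (np.float64(0.9), [np.float64(0.61), np.float64(0.72)]), (np.float64(0.94), [np.float64(0.57), np.float64(0.69)]), (np.float64(0.98), [np.float64(0.53), np.float64(0.65)]), (np.float64(1.02), [np.float64(0.5), np.float64(0.6)]), (np.float64(1.06), [np.float64(0.48), np.float64(0.58)])]
[(np.float64(0.74), [np.float64(0.0), np.float64(0.0)]), (np.float64(0.78), [np.float64(0.0), np.float64(0.0)]), (np.float64(0.82), [np.float64(0.0), np.float64(0.0)]), (np.float64(0.86), [np.float64(0.0), np.float64(0.0)]), (np.float64(0.9), [np.float64(0.0), np.float64(0.0)]), (np.float64(0.94), [np.float64(0.0), np.float64(0.0)]), (np.float64(0.98), [np.float64(0.0), np.float64(0.0)]), (np.float64(1.02), [np.float64(0.0), np.float64(0.0)]), (np.float64(1.06), [np.float64(0.0), np.float64(0.0)])]
spray [[ 0.81482548 -0.1060884   0.15      ]]
tin [[0.77281131 0.05229232 0.09      ]]
```

```bash
cat >> h.py <<'E'
REST=np.array([.570,.138,0]);YAW=1.324
ex=np.array([np.cos(YAW),np.sin(YAW),0]);ey=np.array([-ex[1],ex[0],0]);ez=np.array([0,0,1.])
H=REST-.07*ex+.03*ez
def push(phi,r,off,sgn=1):
    b=-np.sin(phi)*ex+np.cos(phi)*ez;x=np.cos(phi)*ex+np.sin(phi)*ez
    R=np.c_[sgn*x,-sgn*ey,-b];return H+r*b+off*x,R
def down(p,yaw): # tool x along yaw
    c,s=np.cos(yaw),np.sin(yaw);return np.array(p),np.array([[c,s,0],[s,-c,0],[0,0,-1.]])
def row(target,ref=None):
    s=robot.read_state() if ref is None else None
    p,R=(s["tool_pos"],Ro.from_rotvec(s["orientation"]).as_matrix()) if s else ref
    return np.r_[np.round(R.T@(target[0]-p),4),np.round(Ro.from_matrix(R.T@target[1]).as_rotvec(degrees=True),2)].tolist()
E
python3 - <<'E'
from h import *
for s in(1,-1):
    P=push(.8,.15,-.035,s);print(P[0]);Q=(P[0]+[0,0,.12],down(P[0],YAW if s>0 else YAW+np.pi)[1])
    print("vert",row(Q),"then tilt",row(P,Q))
E
```

```text
[ 0.52065457 -0.05786792  0.10939854]
vert [-0.517, -0.5155, -0.0409, 0.0, -0.0, 88.51] then tilt [0.0, 0.0, 0.12, -0.0, 45.84, 0.0]
[ 0.52065457 -0.05786792  0.10939854]
vert [-0.517, -0.5155, -0.0409, 0.0, 0.0, -91.49] then tilt [0.0, 0.0, 0.12, -0.0, -45.84, -0.0]
```

Call:
carry_out:
  rows:
    - [-0.26,-0.26,-0.04,0,0,44]
    - [-0.26,-0.26,-0.04,0,0,44]
    - [-0.26,-0.26,-0.04,0,0,44]
    - [-0.26,-0.26,-0.04,0,0,44]
    - [-0.517,-0.516,-0.041,0,0,88.5]
    - [-0.517,-0.516,-0.041,0,0,88.5]
    - [-0.517,-0.516,-0.041,0,0,88.5]
    - [-0.517,-0.516,-0.041,0,0,88.5]
    - [-0.517,-0.516,-0.041,0,0,88.5]
    - [-0.517,-0.516,-0.041,0,0,88.5]
    - [-0.517,-0.516,-0.041,0,0,88.5]
    - [-0.517,-0.516,-0.041,0,0,88.5]
  jaw: 255
  force: 20

```text
t: 2.3
tool_pos: [0.5213, -0.061, 0.2296]
orientation: [2.479, 1.929, 0.0]
force: [-0.2, 0.4, 0.2]
opening: 0.0009
gripper_force: 0.0
```

Call:
carry_out:
  rows:
    - [0,0,0,0,10,0]
    - [0,0,0,0,20,0]
    - [0,0,0,0,30,0]
    - [0,0,0,0,40,0]
    - [0,0,0,0,45.8,0]
    - [0,0,0,0,45.8,0]
    - [0,0,0,0,45.8,0]

```text
t: 3.18
tool_pos: [0.5208, -0.0584, 0.2299]
orientation: [-1.991, -1.553, -0.839]
force: [0.1, -0.0, 0.9]
opening: 0.0005
gripper_force: 0.0
```

```bash
python3 - <<'E'
from h import *
s=robot.read_state();print(s["tool_pos"],s["q"],s["t"],s["force"])
w=wristcam();im=robot.read_camera("wrist");cv2.imwrite("pics/w1.png",im[...,::-1])
for t in("prop","rest"):
    for r in robot.outline_of("wrist",t)[:2]: print(t,r["conf"],r["pixel"])
print("head V pred",proj(w,[push(.8,.085,0)[0],push(.8,.099,0)[0]+.0275*ey,push(.8,.099,0)[0]-.0275*ey]))
print(row(push(.8,.15,-.035)),row(push(.8,.075,-.035)))
E
```

```text
[ 0.52080398 -0.05843214  0.2298678 ] [-0.74003476  0.08698901  1.68512981  0.69705179  1.76388199 -0.49707009] 3.175 [ 0.08979053 -0.04185786  0.86448271]
prop 0.71 [256.2, 206.5]
rest 0.95 [257.4, 156.9]
head V pred [[257.30524591 215.39075985]
 [230.86758397 219.92247604]
 [283.71894089 219.95380566]]
[-0.0868, -0.0006, 0.0845, 0.01, 0.17, 0.18] [-0.0865, -0.0006, 0.1595, 0.01, 0.17, 0.18]
```

View pics/w1.png

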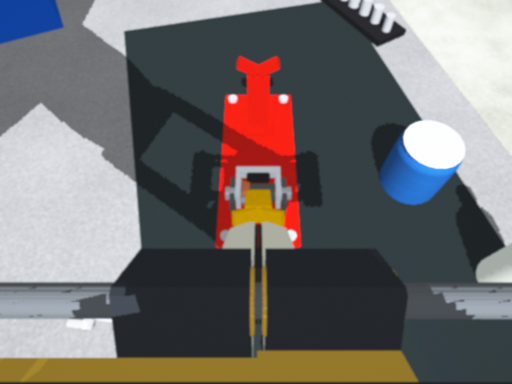

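Call:
carry_out:
  rows:
    - [-0.05,0,0.03,0,0,0]
    - [-0.087,0,0.07,0,0,0]
    - [-0.087,0,0.085,0,0,0]
    - [-0.087,0,0.12,0,0.2,0.2]
    - [-0.087,0,0.16,0,0.2,0.2]
    - [-0.087,0,0.16,0,0.2,0.2]
    - [-0.087,0,0.16,0,0.2,0.2]

```text
t: 4.2
tool_pos: [0.535, -0.0064, 0.0578]
orientation: [-1.989, -1.548, -0.844]
force: [-0.2, -0.7, 1.2]
opening: 0.0006
gripper_force: 0.0
```

```bash
python3 - <<'E'
from h import *
s=robot.read_state();print(s["tool_pos"],s["t"],s["force"])
for f in(-.022,-.012): print(row(push(.8,.075,f)))
im=robot.read_camera("side");cv2.imwrite("pics/s1.png",cv2.resize(im[130:310,150:390,::-1],None,fx=3,fy=3,interpolation=cv2.INTER_CUBIC))
E
```

```text
[ 0.535015   -0.00641779  0.05776911] 4.2 [-0.20148007 -0.73873392  1.15805014]
[0.0128, -0.0014, 0.0007, 0.07, -0.11, -0.02]
[0.0228, -0.0014, 0.0008, 0.07, -0.11, -0.02]
```

View pics/s1.png

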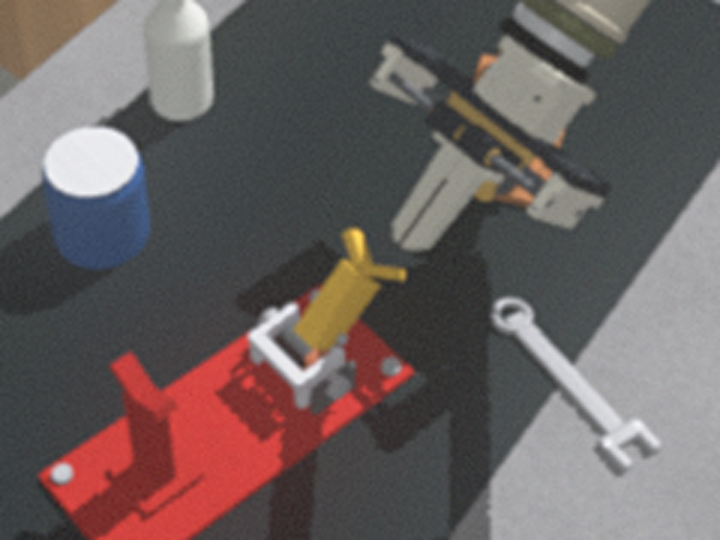

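The side view shows the shut fingers parallel to the prop. Their tips, at crop (415,240), are near the head but look outside it. I'll compare this with the projected TCP.

```bash
python3 - <<'E'
from h import *
s=robot.read_state();print(s["tool_pos"],s["t"])
f=lambda X:(proj("side",X)-[150,130])*3
print("tcp",f(s["tool_pos"]),"hinge",f(H),"V bot",f(push(.8,.085,0)[0]),"V edges",f(push(.8,.099,0)[0]+.0275*ey),f(push(.8,.099,0)[0]-.0275*ey))
for ph in(.7,.9,1.0): print(ph,f(push(ph,.099,0)[0]+.0275*ey),f(push(ph,.099,0)[0]-.0275*ey))
im=robot.read_camera("side");cv2.imwrite("pics/s2.png",cv2.resize(im[130:310,150:390,::-1],None,fx=3,fy=3,interpolation=cv2.INTER_CUBIC))
E
```

```text
[ 0.53517299 -0.00699157  0.0577813 ] 4.25
tcp [[381.98143196 274.02675822]] hinge [[303.84453435 351.48893767]] V bot [[367.16707431 261.93003922]] V edges [[403.07065369 269.52561988]] [[353.17393096 224.81882536]]
0.7 [[396.2126882  268.89867503]] [[346.11610694 223.87254224]]
0.9 [[409.06084865 271.20971039]] [[359.39241164 226.79968348]]
1.0 [[414.14128047 273.90912615]] [[364.72611192 229.77135554]]
```

View pics/s2.png

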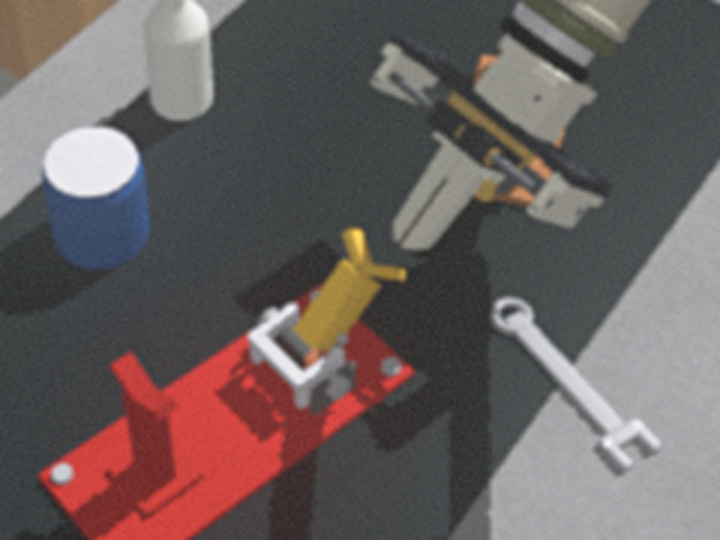

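The prop matches its prediction: V edges at (403,270) and (353,225). The fingertips appear at (412,240), but the TCP projects to (382,274). I'll check this from the top and wrist cameras.

```bash
python3 - <<'E'
from h import *
w=wristcam();s=robot.read_state();T=s["tool_pos"]
a=robot.read_camera("top")[130:280,190:340,::-1].copy();b=robot.read_camera("wrist")[150:300,190:340,::-1].copy()
tz=Ro.from_rotvec(s["orientation"]).as_matrix()[:,2]
for P,c in((T,(0,0,255)),(T-.035*tz,(255,0,255))):
    p=proj("top",P)[0]-[190,130];print(p*2.66);q=proj(w,P)[0]-[190,150];print(q*2.66)
c=np.hstack([a,b]);cv2.imwrite("pics/c3.png",cv2.resize(c,None,fx=2.66,fy=2.66,interpolation=cv2.INTER_CUBIC))
E
```

```text
[184.68743243 268.97002871]
[179.90232044 183.60577919]
[219.86018615 275.70702526]
[179.90945881 245.94339757]
```

View pics/c3.png

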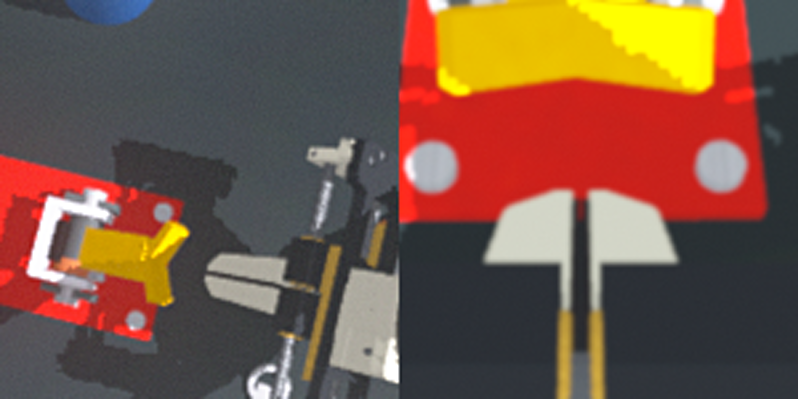

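```bash
python3 - <<'E'
from h import *
from scipy.optimize import least_squares
s=robot.read_state();T=s["tool_pos"];R=Ro.from_rotvec(s["orientation"]).as_matrix()
uvt=np.array([190+210/2.66,130+275/2.66]);uvs=np.array([150+415/3,130+241/3])
f=lambda X:np.r_[proj("top",X)[0]-uvt,proj("side",X)[0]-uvs]
r=least_squares(f,T);print("tip",r.x,"res",r.fun,"in tool axes",R.T@(r.x-T),"q",s["q"])
# wrist: compare
w=wristcam();q=lambda X:(proj(w,X)-[190,150])*2.66-0
for n,X in(("Ve+",push(.8,.099,0)[0]+.0275*ey),("Ve-",push(.8,.099,0)[0]-.0275*ey),("Vb",push(.8,.085,0)[0]),("c+",REST-.135*ex+.055*ey+.008*ez),("c-",REST-.135*ex-.055*ey+.008*ez)):
    print(n,q(X)+[399,0])
E
```

```text
tip [ 0.52603816 -0.02626755  0.08645352] res [ 0.8448941   1.69911136 -2.33229927 -0.36109149] in tool axes [ 0.00691556 -0.00367414 -0.03535719] q [-0.65580786  0.26888296  1.83338513  0.72624014  1.46290181 -0.64915491]
Ve+ [[432.31991469  51.43580661]]
Ve- [[712.54246776  50.74225201]]
Vb [[572.79463055  37.73494243]]
c+ [[382.22026388 213.27711446]]
c- [[766.49728641 212.17497566]]
```

The wrist camera agrees with the reported pose, but the visible fingertips end about 30 mm short of the TCP. I'll settle it by touch.

Call:
carry_out:
  rows:
    - [0.006,-0.001,0,0,0,0]
    - [0.012,-0.001,0,0,0,0]
    - [0.015,-0.001,0,0,0,0]
    - [0.018,-0.001,0,0,0,0]
    - [0.021,-0.001,0,0,0,0]
    - [0.024,-0.001,0,0,0,0]
    - [0.024,-0.001,0,0,0,0]

```text
t: 5.28
tool_pos: [0.537, 0.0105, 0.0729]
orientation: [-1.989, -1.545, -0.842]
force: [-0.1, -0.6, 0.2]
opening: 0.0004
gripper_force: 0.0
```

```bash
python3 - <<'E'
from h import *
s=robot.read_state();R=Ro.from_rotvec(s["orientation"]).as_matrix();print(s["tool_pos"],s["force"],"tool",R.T@s["force"],R.T@s["wrist_torque"])
im=robot.read_camera("side");cv2.imwrite("pics/s4.png",cv2.resize(im[180:290,210:320,::-1],None,fx=4,fy=4,interpolation=cv2.INTER_CUBIC))
E
```

```text
[0.53695597 0.0105285  0.07293822] [-0.10044411 -0.57337327  0.23871349] tool [-0.23146129  0.04332518 -0.5834198 ] [ 0.08068415 -0.45859147 -0.02451584]
```

View pics/s4.png

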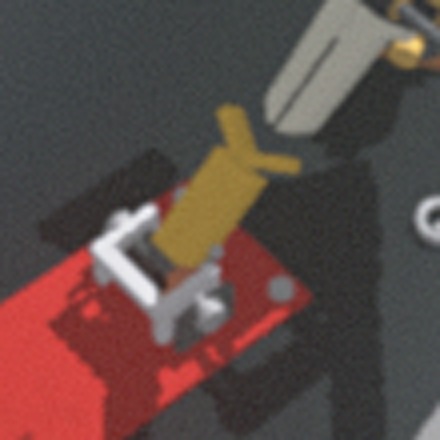

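No contact, so the shut fingertips really are about 33 mm short of the reported TCP. I'll back off, go in deeper along the tool axis and touch again.

Call:
carry_out:
  rows:
    - [-0.012,0,0,0,0,0]
    - [-0.022,0,0,0,0,0]
    - [-0.022,0,0.01,0,0,0]
    - [-0.022,0,0.02,0,0,0]
    - [-0.022,0,0.03,0,0,0]
    - [-0.022,0,0.038,0,0,0]
    - [-0.022,0,0.038,0,0,0]

```text
t: 6.2
tool_pos: [0.5393, 0.0231, 0.0301]
orientation: [-1.988, -1.545, -0.841]
force: [-0.2, 0.0, 0.5]
opening: 0.0006
gripper_force: 0.0
```

Call:
carry_out:
  rows:
    - [0.004,0,0,0,0,0]
    - [0.008,0,0,0,0,0]
    - [0.011,0,0,0,0,0]
    - [0.014,0,0,0,0,0]
    - [0.016,0,0,0,0,0]
    - [0.016,0,0,0,0,0]

```text
t: 6.95
tool_pos: [0.5425, 0.0329, 0.0422]
orientation: [-1.989, -1.545, -0.842]
force: [-0.5, -0.3, -0.4]
opening: 0.0002
gripper_force: 0.0
```

```bash
python3 - <<'E'
from h import *
s=robot.read_state();R=Ro.from_rotvec(s["orientation"]).as_matrix();print(s["t"],s["tool_pos"],"tool",R.T@s["force"],R.T@s["wrist_torque"])
d=R.T@(s["tool_pos"]-H);print("r,off,lat",-d[2],d[0],d[1],np.degrees(np.arccos(-R[2,2])))
E
```

```text
6.95 [0.54254986 0.03291711 0.0421945 ] tool [-0.53351424 -0.40227373 -0.04258641] [ 0.09318227 -0.43670487  0.08351109]
r,off,lat 0.03623925269141056 -0.018051646846765607 -0.0008922226663878004 45.99442991425058
```

Call:
carry_out:
  rows:
    - [0.002,0,0,0,0,0]
    - [0.004,0,0,0,0,0]
    - [0.006,0,0,0,0,0]
    - [0.008,0,0,0,0,0]
    - [0.008,0,0,0,0,0]

```text
t: 7.58
tool_pos: [0.5435, 0.0369, 0.0469]
orientation: [-1.992, -1.545, -0.84]
force: [-3.0, -8.6, -2.7]
opening: 0.0007
gripper_force: 4.4
```

```bash
cat > st.py <<'E'
from h import *
s=robot.read_state();R=Ro.from_rotvec(s["orientation"]).as_matrix();print(round(s["t"],2),s["tool_pos"].round(4) if hasattr(s["tool_pos"],"round") else s["tool_pos"],"Ftool",(R.T@s["force"]).round(2),(R.T@s["wrist_torque"]).round(2))
d=R.T@(s["tool_pos"]-H);print("r,off,lat",-d[2],d[0],d[1],"tilt",np.arccos(-R[2,2]))
E
python3 st.py
```

```text
7.58 [0.5435 0.0369 0.0469] Ftool [-8.28 -0.81 -4.6 ] [ 0.23 -1.89  0.07]
r,off,lat 0.03653071242039968 -0.011952133117877342 -0.0009328021222261632 tilt 0.800007094839038
```

```bash
python3 - <<'E'
import numpy as np
c=np.array([.012,.0365])
for a in list(range(3,40,3)):
    t=np.radians(-a);x,z=c;r=[x*np.cos(t)+z*np.sin(t),-x*np.sin(t)+z*np.cos(t)]
    print(a,np.round(c-r,4))
E
```

```text
3 [ 0.0019 -0.0006]
6 [ 0.0039 -0.0011]
9 [ 0.0059 -0.0014]
12 [ 0.0079 -0.0017]
15 [ 0.0099 -0.0019]
18 [ 0.0119 -0.0019]
21 [ 0.0139 -0.0019]
24 [ 0.0159 -0.0017]
27 [ 0.0179 -0.0015]
30 [ 0.0199 -0.0011]
33 [ 0.0218 -0.0006]
36 [ 0.0237 -0.0001]
39 [0.0256 0.0006]
```

Call:
carry_out:
  rows:
    - [0.0019,0,-0.0006,0,-3,0]
    - [0.0039,0,-0.0011,0,-6,0]
    - [0.0059,0,-0.0014,0,-9,0]
    - [0.0079,0,-0.0017,0,-12,0]
    - [0.0079,0,-0.0017,0,-12,0]

```text
t: 8.2
tool_pos: [0.5449, 0.0426, 0.055]
orientation: [-2.133, -1.66, -0.65]
force: [-1.5, -4.6, -0.2]
opening: 0.0008
gripper_force: 2.4
```

```bash
python3 st.py
```

```text
8.2 [0.5449 0.0426 0.055 ] Ftool [-4.07 -0.34 -2.53] [ 0.09 -1.12  0.02]
r,off,lat 0.03670250540311884 -0.009840158594104777 -0.0009949456032930376 tilt 0.5924663084604671
```

Call:
carry_out:
  rows:
    - [0.0019,0,-0.0006,0,-3,0]
    - [0.0039,0,-0.0011,0,-6,0]
    - [0.0059,0,-0.0014,0,-9,0]
    - [0.0079,0,-0.0017,0,-12,0]
    - [0.0099,0,-0.0019,0,-15,0]
    - [0.0119,0,-0.0019,0,-18,0]
    - [0.0139,0,-0.0019,0,-21,0]
    - [0.0159,0,-0.0017,0,-24,0]
    - [0.0159,0,-0.0017,0,-24,0]
    - [0.0159,0,-0.0017,0,-24,0]

```text
t: 9.45
tool_pos: [0.5476, 0.0543, 0.0645]
orientation: [-2.387, -1.856, -0.207]
force: [-0.1, 0.3, 0.0]
opening: 0.0006
gripper_force: 0.0
```

```bash
python3 st.py; python3 - <<'E'
from h import *
w=wristcam();im={c:robot.read_camera(c) for c in("side","wrist")}
a=im["side"][150:300,190:340,::-1];b=im["wrist"][120:270,180:330,::-1]
cv2.imwrite("pics/c5.png",cv2.resize(np.hstack([a,b]),None,fx=2.66,fy=2.66,interpolation=cv2.INTER_CUBIC))
for ph in(.1,0,-.1,-.15): print(ph,(proj("side",[push(ph,.099,0)[0]+.0275*ey,push(ph,.099,0)[0]-.0275*ey])-[190,150])*2.66,(proj(w,[push(ph,.099,0)[0]+.0275*ey,push(ph,.099,0)[0]-.0275*ey])-[180,120])*2.66+[399,0])
E
```

```text
9.45 [0.5476 0.0543 0.0645] Ftool [ 0.26 -0.21  0.03] [ 0.05 -0.16  0.02]
r,off,lat 0.036884120527165824 -0.010296698100000029 -0.0013727838948685337 tilt 0.176133708286701
0.1 [[195.71425401 202.32779431]
 [150.89237919 160.42396023]] [[440.62679058 289.60370577]
 [783.82470218 288.9885725 ]]
0 [[186.1875143  208.44927241]
 [141.42085267 166.19864443]] [[438.92649816 228.887867  ]
 [785.3121197  228.18758959]]
-0.1 [[176.55921462 215.38456631]
 [131.88291469 172.79287091]] [[438.37999554 166.60749729]
 [785.59879227 165.82386457]]
-0.15 [[171.74354467 219.13412013]
 [127.12522914 176.37541632]] [[438.5495742  135.47190609]
 [785.28397664 134.64859537]]
```

View pics/c5.png

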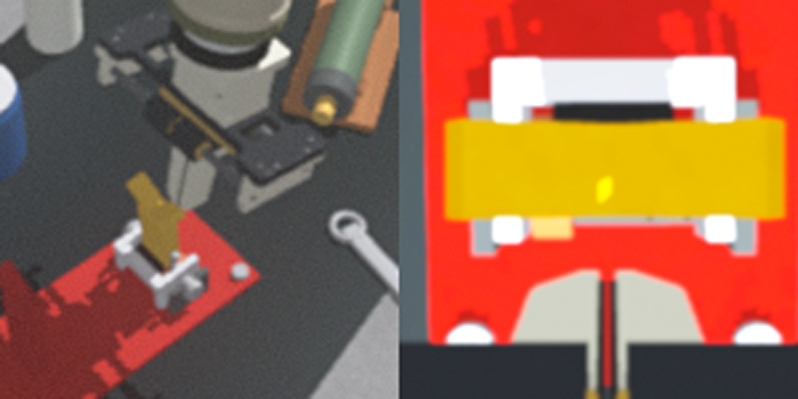

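The prop has snapped upright. Its head edge is at about row 168 in the wrist crop, which matches a lean of −0.1 rad. Next I'll line the fingers up with it, with a gap.

```bash
python3 - <<'E'
from h import *
print(row(push(-.1,.036,-.026)),row(push(-.1,.036,-.020)))
E
```

```text
[-0.0045, 0.0011, -0.0047, -0.2, -15.79, -0.18] [0.0013, 0.0011, -0.0031, -0.2, -15.79, -0.18]
```

Call:
carry_out:
  rows:
    - [-0.0045,0.001,-0.0045,-0.2,-6,-0.2]
    - [-0.0045,0.001,-0.0045,-0.2,-12,-0.2]
    - [-0.0045,0.001,-0.0045,-0.2,-15.8,-0.2]
    - [-0.0045,0.001,-0.0045,-0.2,-15.8,-0.2]
    - [-0.0015,0.001,-0.0035,-0.2,-15.8,-0.2]
    - [0.0015,0.001,-0.003,-0.2,-15.8,-0.2]
    - [0.0015,0.001,-0.003,-0.2,-15.8,-0.2]

```text
t: 10.42
tool_pos: [0.5492, 0.0546, 0.0683]
orientation: [2.426, 1.891, -0.121]
force: [-0.1, -0.3, 0.1]
opening: 0.0005
gripper_force: 0.0
```

```bash
python3 st.py
```

```text
10.43 [0.5492 0.0546 0.0683] Ftool [-0.31 -0.05 -0.07] [ 0.08 -0.05  0.  ]
r,off,lat 0.03645602591100184 -0.019717579847114253 0.0002800974731184827 tilt 0.10063984405642473
```

Call:
carry_out:
  rows:
    - [0.001,0,0,0,0,0]
    - [0.002,0,0,0,0,0]
    - [0.003,0,0,0,0,0]
    - [0.004,0,0,0,0,0]
    - [0.004,0,0,0,0,0]

```text
t: 11.05
tool_pos: [0.5497, 0.0566, 0.0681]
orientation: [2.424, 1.89, -0.126]
force: [-3.6, -10.4, 4.4]
opening: 0.0004
gripper_force: 5.5
```

Call:
carry_out:
  rows:
    - [0.0005,0,0,0,0,0]
    - [0.0005,0,0,0,0,0]
    - [0.0005,0,0,0,0,0]
    - [0.0005,0,0,0,0,0]
    - [0.0005,0,0,0,0,0]
    - [0.0005,0,0,0,0,0]
    - [0.0005,0,0,0,0,0]
    - [0.0005,0,0,0,0,0]
    - [0.0005,0,0,0,0,0]

```text
t: 12.18
tool_pos: [0.5497, 0.0566, 0.0681]
orientation: [2.424, 1.89, -0.127]
force: [-4.8, -11.4, 4.3]
opening: 0.0004
gripper_force: 6.5
```

```bash
python3 st.py
```

```text
12.18 [0.5497 0.0566 0.0681] Ftool [-12.56  -1.85  -3.  ] [ 0.33 -2.15 -0.07]
r,off,lat 0.036384880504866046 -0.017779202137629777 0.00018818670349796826 tilt 0.1054588573997119
```

Pressed at about 13 N for over a second. I'll retreat and go above the cylinder.

Call:
carry_out:
  rows:
    - [-0.01,0,0,0,0,0]
    - [-0.03,0,0,0,0,0]
    - [-0.04,0,-0.03,0,0,0]
    - [-0.04,0,-0.08,0,5.7,0]
    - [-0.04,0,-0.08,0,5.7,0]

```text
t: 12.8
tool_pos: [0.5457, 0.0268, 0.1569]
orientation: [2.473, 1.926, 0.012]
force: [-0.3, -0.5, -0.1]
opening: 0.0005
gripper_force: 0.0
```

```bash
python3 st.py; python3 -c "
from h import *
print(row(down([.553,-.239,.16],1.873)))"
```

```text
12.8 [0.5457 0.0268 0.1569] Ftool [-0.54 -0.16  0.12] [ 0.04 -0.1   0.05]
r,off,lat 0.12691386865062196 -0.04364521246503359 0.004925414103125001 tilt 0.010405811325072055
[-0.2559, 0.0723, -0.0027, 0.6, 0.09, -31.5]
```

Call:
carry_out:
  rows:
    - [-0.06,0.017,-0.002,0.6,0.1,-8]
    - [-0.12,0.034,-0.002,0.6,0.1,-16]
    - [-0.18,0.051,-0.002,0.6,0.1,-24]
    - [-0.22,0.062,-0.002,0.6,0.1,-31.5]
    - [-0.256,0.072,-0.003,0.6,0.1,-31.5]
    - [-0.256,0.072,-0.003,0.6,0.1,-31.5]
    - [-0.256,0.072,-0.003,0.6,0.1,-31.5]
    - [-0.256,0.072,-0.003,0.6,0.1,-31.5]
  jaw: 0

```text
t: 13.8
tool_pos: [0.55, -0.2361, 0.1546]
orientation: [-1.853, -2.527, 0.01]
force: [0.0, -0.6, 0.5]
opening: 0.0757
gripper_force: 0.0
```

```bash
python3 st.py; python3 - <<'E'
from h import *
w=wristcam();s=robot.read_state();im=robot.read_camera("wrist")
r=robot.outline_of("wrist","cylinder_center");print([q["conf"] for q in r])
P=r[0]["pixels"];ys,xs=np.nonzero(P);print(xs.min(),xs.max(),ys.min(),ys.max())
print("rect",rect(w,P,.0566))
pr=hullmask([proj(w,place(q,.553,-.239,.0566,1.873)) for q in [cylp(-.1,.1,.023)]])
a=im[...,::-1].copy();e=cv2.Canny(pr.astype(np.uint8)*255,50,100)>0;a[e]=(255,0,255)
e=cv2.Canny(P.astype(np.uint8)*255,50,100)>0;a[e]=(255,255,0)
b=robot.read_camera("side")[80:230,240:390,::-1]
b=cv2.resize(b,(384,384),interpolation=cv2.INTER_CUBIC)
cv2.imwrite("pics/c6.png",cv2.resize(np.hstack([a,b]),(800,343)))
p0=[.553,-.239,1.873]
E
```

```text
13.8 [ 0.55   -0.2361  0.1546] Ftool [-0.6  -0.19 -0.53] [ 0.04 -0.04  0.  ]
r,off,lat 0.1245091297678612 -0.2908012003852657 -0.09606644167617318 tilt 0.010220635645248544
[0.91]
233 289 41 281
rect (array([ 0.5495188, -0.2277905]), np.float64(1.877781701967475), 216.34046936035156, 46.50014114379883)
```

View pics/c6.png

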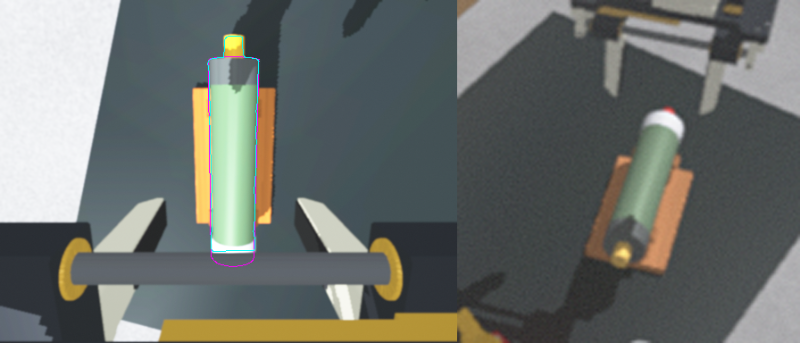

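The outline of the predicted cylinder matches the observed one. It sits centred between the open fingers, which point straight down. I'll descend in steps.

```bash
python3 -c "
from h import *
print(row(down([.553,-.239,.05],1.875)),row(down([.553,-.239,.005],1.875)))"
```

```text
[-0.0036, 0.0028, 0.105, -0.54, -0.14, 0.07] [-0.0037, 0.0033, 0.1499, -0.54, -0.14, 0.07]
```

Call:
carry_out:
  rows:
    - [-0.003,0.003,0.03,-0.5,0,0]
    - [-0.0035,0.003,0.06,-0.5,-0.1,0]
    - [-0.0035,0.003,0.09,-0.5,-0.1,0]
    - [-0.0035,0.003,0.105,-0.5,-0.1,0]
    - [-0.0035,0.003,0.105,-0.5,-0.1,0]
    - [-0.0035,0.003,0.105,-0.5,-0.1,0]

```text
t: 14.7
tool_pos: [0.554, -0.2402, 0.0514]
orientation: [1.858, 2.532, 0.0]
force: [-0.0, 0.1, 0.3]
opening: 0.093
gripper_force: 0.0
```

```bash
python3 st.py; python3 -c "
from h import *
print(row(down([.553,-.239,.006],1.875)))"
```

```text
14.7 [ 0.554  -0.2402  0.0514] Ftool [ 0.08  0.02 -0.25] [ 0.02 -0.04 -0.03]
r,off,lat 0.021222359671135744 -0.2963639692254774 -0.09194248287429302 tilt 0.0011485382600057432
[0.0014, -0.0006, 0.0454, 0.04, 0.05, 0.01]
```

Call:
carry_out:
  rows:
    - [0.001,0,0.02,0,0,0]
    - [0.001,-0.001,0.032,0,0,0]
    - [0.001,-0.001,0.04,0,0,0]
    - [0.001,-0.001,0.046,0,0,0]
    - [0.001,-0.001,0.046,0,0,0]

```text
t: 15.32
tool_pos: [0.5513, -0.239, 0.0033]
orientation: [-1.858, -2.531, 0.001]
force: [0.2, 0.3, 0.2]
opening: 0.0928
gripper_force: 0.0
```

Call:
carry_out:
  rows:
    - [0,0,0,0,0,0]
    - [0,0,0,0,0,0]
    - [0,0,0,0,0,0]
    - [0,0,0,0,0,0]
    - [0,0,0,0,0,0]
    - [0,0,0,0,0,0]
    - [0,0,0,0,0,0]
    - [0,0,0,0,0,0]
  jaw: 255
  force: 45

```text
t: 16.32
tool_pos: [0.553, -0.2389, 0.0044]
orientation: [1.859, 2.532, 0.002]
force: [4.8, 1.2, -0.6]
opening: 0.0451
gripper_force: 45.0
```

```bash
python3 st.py; python3 -c "
from h import *
im=robot.read_camera('side')[80:230,240:390,::-1]
cv2.imwrite('pics/c7.png',cv2.resize(im,(600,600),interpolation=cv2.INTER_CUBIC))"
```

```text
16.32 [ 0.553  -0.2389  0.0044] Ftool [-0.29  4.94  0.64] [-0.87  0.    0.04]
r,off,lat -0.02546329647426971 -0.2948348516866547 -0.09254111042842274 tilt 0.0015633898345759271
```

View pics/c7.png

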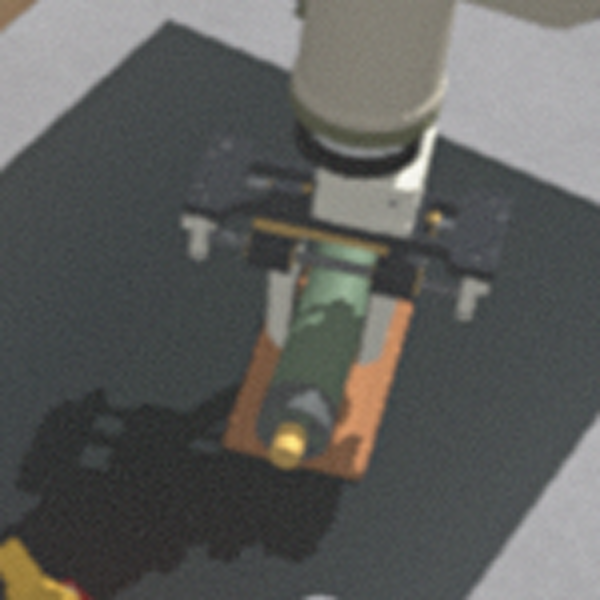

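Cylinder gripped: opening 45 mm, fingers on both sides at mid-body. Lift it.

Call:
carry_out:
  rows:
    - [0,0,-0.01,0,0,0]
    - [0,0,-0.03,0,0,0]
    - [0,0,-0.06,0,0,0]
    - [0,0,-0.1,0,0,0]
    - [0,0,-0.14,0,0,0]
    - [0,0,-0.16,0,0,0]
    - [0,0,-0.16,0,0,0]
    - [0,0,-0.16,0,0,0]

```text
t: 17.38
tool_pos: [0.5507, -0.2387, 0.1618]
orientation: [-1.857, -2.529, 0.001]
force: [-0.0, -0.5, -6.0]
opening: 0.0452
gripper_force: 45.0
```

```bash
python3 st.py; python3 -c "
from h import *
s=robot.read_state();print(s['force'],s['opening'],s['gripper_force'],s['q'])
print(row(down([.570,.138,.165],1.324)))"
```

```text
17.38 [ 0.5507 -0.2387  0.1618] Ftool [-0.53 -0.14  6.03] [0.01 0.04 0.03]
r,off,lat 0.13234355360257613 -0.2935865288434767 -0.09491636005612125 tilt 0.00407433984721485
[-1.56218890e-03 -5.35423498e-01 -6.03178142e+00] 0.04516122860625017 44.99834418296814 [-4.94258362e-01  1.48420522e-01  1.51715747e+00 -1.29666671e-04
  1.48008695e+00 -7.98256173e-01]
[0.3536, 0.1312, -0.0026, -0.21, -0.11, 31.56]
```

Call:
carry_out:
  rows:
    - [0.04,0.015,-0.002,0,0,4]
    - [0.08,0.03,-0.002,0,0,9]
    - [0.12,0.045,-0.002,0,0,14]
    - [0.16,0.06,-0.002,0,0,19]
    - [0.2,0.075,-0.002,0,0,24]
    - [0.24,0.09,-0.002,0,0,28]
    - [0.28,0.105,-0.002,0,0,31.5]
    - [0.32,0.12,-0.002,-0.2,-0.1,31.5]
    - [0.354,0.131,-0.002,-0.2,-0.1,31.5]
    - [0.354,0.131,-0.002,-0.2,-0.1,31.5]
    - [0.354,0.131,-0.002,-0.2,-0.1,31.5]
    - [0.354,0.131,-0.002,-0.2,-0.1,31.5]

```text
t: 18.88
tool_pos: [0.5704, 0.1367, 0.1651]
orientation: [2.476, 1.93, -0.0]
force: [-0.5, -0.1, -5.5]
opening: 0.0452
gripper_force: 45.0
```

```bash
cat > cyl.py <<'E'
from h import *
import sys
z=float(sys.argv[1])
for c in("wrist","top","side"):
    w=wristcam() if c=="wrist" else robot.camera_model(c)
    robot.read_camera(c);r=robot.outline_of(c,"cylinder_center")
    if not r: print(c,"none");continue
    P=r[0]["pixels"];ce,a,W,Hh=rect(w,P,z);d=ce-REST[:2]
    if a<0:a+=np.pi
    print(c,round(r[0]["conf"],2),"along",round(d@ex[:2],4),"lat",round(d@ey[:2],4),"dyaw",round((a-YAW+np.pi/2)%np.pi-np.pi/2,3),W,Hh)
E
python3 st.py; python3 -c "
from h import *
print(row(down([.570,.138,.110],1.324)))"; python3 cyl.py 0.216
```

```text
18.88 [0.5704 0.1367 0.1651] Ftool [-0.22 -0.44  5.53] [ 0.06 -0.1  -0.06]
r,off,lat 0.13519751909278493 0.06869407466030109 0.0009338407998604544 tilt 0.0021287621344098875
[0.0012, -0.0008, 0.0551, 0.09, 0.08, -0.0]
wrist 0.85 along 0.0241 lat -0.0005 dyaw 0.001 166.30690002441406 48.199249267578125
top 0.97 along -0.0624 lat -0.0009 dyaw 0.013 134.21556091308594 48.52737045288086
side 0.61 along -0.0052 lat -0.0023 dyaw 0.003 252.6404266357422 56.210121154785156
```

Call:
carry_out:
  rows:
    - [0.001,-0.001,0.015,0.1,0.1,0]
    - [0.001,-0.001,0.03,0.1,0.1,0]
    - [0.001,-0.001,0.042,0.1,0.1,0]
    - [0.001,-0.001,0.054,0.1,0.1,0]
    - [0.001,-0.001,0.06,0.1,0.1,0]
    - [0.001,-0.001,0.064,0.1,0.1,0]
    - [0.001,-0.001,0.068,0.1,0.1,0]
    - [0.001,-0.001,0.068,0.1,0.1,0]

```text
t: 20.18
tool_pos: [0.5702, 0.1389, 0.0979]
orientation: [2.477, 1.932, 0.002]
force: [1.0, 0.5, -5.7]
opening: 0.0449
gripper_force: 45.0
```

```bash
python3 st.py; python3 cyl.py 0.149;python3 -c "
from h import *
print(row(down([.570,.138,.089],1.324)))"
```

```text
20.18 [0.5702 0.1389 0.0979] Ftool [0.71 0.83 5.67] [ 0.07 -0.09 -0.03]
r,off,lat 0.0678668421677304 0.0710292050316549 0.0001507313729909982 tilt 0.001517096767904328
wrist 0.98 along 0.0266 lat 0.0003 dyaw -0.0 165.3853302001953 48.004669189453125
top 0.59 along -0.0616 lat 0.0002 dyaw -0.001 130.61599731445312 45.95716857910156
side 0.62 along -0.0046 lat -0.0009 dyaw -0.0 251.87037658691406 56.32750701904297
[-0.0011, -0.0002, 0.0093, 0.09, -0.08, 0.06]
```

Call:
carry_out:
  rows:
    - [0,0,0.0015,0,0,0]
    - [0,0,0.003,0,0,0]
    - [0,0,0.0045,0,0,0]
    - [0,0,0.006,0,0,0]
    - [0,0,0.007,0,0,0]
    - [0,0,0.007,0,0,0]

```text
t: 21.22
tool_pos: [0.5702, 0.1389, 0.0909]
orientation: [-2.477, -1.932, -0.002]
force: [-0.2, -0.2, -6.2]
opening: 0.045
gripper_force: 45.0
```

Call:
carry_out:
  rows:
    - [0,0,0.0005,0,0,0]
    - [0,0,0.001,0,0,0]
    - [0,0,0.0015,0,0,0]
    - [0,0,0.002,0,0,0]
    - [0,0,0.002,0,0,0]

```text
t: 21.85
tool_pos: [0.5704, 0.139, 0.0893]
orientation: [2.477, 1.932, 0.003]
force: [0.1, -0.6, -3.7]
opening: 0.045
gripper_force: 45.0
```

Call:
carry_out:
  rows:
    - [0,0,0.0004,0,0,0]
    - [0,0,0.0008,0,0,0]
    - [0,0,0.0008,0,0,0]

```text
t: 22.22
tool_pos: [0.5706, 0.139, 0.0891]
orientation: [2.476, 1.932, 0.004]
force: [-4.1, -1.6, 5.7]
opening: 0.0453
gripper_force: 45.0
```

```bash
python3 st.py; python3 cyl.py 0.1416
```

```text
22.23 [0.5706 0.139  0.0891] Ftool [-2.54 -3.62 -5.75] [ 0.76 -0.47  0.07]
r,off,lat 0.05898590851145457 0.07116857448395805 0.0005179427155687568 tilt 0.002336656873087393
wrist 0.63 along 0.0269 lat -0.0004 dyaw 0.006 164.3677520751953 48.37323760986328
top 0.94 along -0.0616 lat -0.0005 dyaw -0.001 132.14532470703125 47.72481155395508
side 0.59 along -0.0005 lat -0.0003 dyaw 0.017 246.87045288085938 51.97890853881836
```

Both saddles now carry the cylinder, with about 12 N of contact. I'll ease the grip and open.

Call:
carry_out:
  rows:
    - [0,0,-0.0004,0,0,0]
    - [0,0,-0.0004,0,0,0]
    - [0,0,-0.0004,0,0,0]
  force: 6

```text
t: 22.9
tool_pos: [0.5706, 0.139, 0.089]
orientation: [2.476, 1.932, 0.004]
force: [-2.9, -1.6, 6.4]
opening: 0.046
gripper_force: 6.0
```

Call:
carry_out:
  rows:
    - [0,0,0,0,0,0]
    - [0,0,0,0,0,0]
    - [0,0,0,0,0,0]
    - [0,0,0,0,0,0]
    - [0,0,0,0,0,0]
    - [0,0,0,0,0,0]
    - [0,0,0,0,0,0]
  jaw: 0

```text
t: 23.78
tool_pos: [0.5703, 0.139, 0.0886]
orientation: [2.477, 1.932, 0.003]
force: [-0.5, 0.4, 0.3]
opening: 0.0932
gripper_force: 0.0
```

Call:
carry_out:
  rows:
    - [0,0,-0.01,0,0,0]
    - [0,0,-0.03,0,0,0]
    - [0,0,-0.06,0,0,0]
    - [0,0,-0.1,0,0,0]
    - [0,0,-0.14,0,0,0]
    - [0,0,-0.16,0,0,0]
    - [0,0,-0.16,0,0,0]

```text
t: 24.65
tool_pos: [0.5712, 0.139, 0.251]
orientation: [2.475, 1.931, 0.008]
force: [0.6, 0.2, -0.8]
opening: 0.093
gripper_force: 0.0
```

```bash
python3 st.py; python3 cyl.py 0.1416; python3 - <<'E'
from h import *
cams=["side","wrist"]
for c in cams:
    w=wristcam() if c=="wrist" else robot.camera_model(c);robot.read_camera(c);P=robot.outline_of(c,"cylinder_center")[0]["pixels"]
    for al in(-.03,-.015,0,.015,.03):
        print(c,al,[round(iou(hullmask([proj(w,place(q,*(REST+al*ex+.1416*ez),YAW+f)) for q in [cylp(-.1,.1,.023),cylp(.1,.12,.008),cylp(-.13,-.1,.005)]]),P),3) for f in(0,)])
    for zz in(.125,.135,.1416,.148,.158): print(" z",zz,round(iou(hullmask([proj(w,place(q,*(REST+zz*ez),YAW)) for q in [cylp(-.1,.1,.023),cylp(.1,.12,.008),cylp(-.13,-.1,.005)]]),P),3))
    print([(q["conf"],q["pixel"]) for q in robot.outline_of(c,"prop")[:1]])
E
```

```text
24.65 [0.5712 0.139  0.251 ] Ftool [0.35 0.52 0.8 ] [ 0.04 -0.06 -0.01]
r,off,lat 0.22075633620615837 0.07184451329507448 0.0020623326305384652 tilt 0.005531134045567951
wrist 0.92 along 0.0072 lat 0.0002 dyaw 0.002 227.26687622070312 47.469635009765625
top 0.57 along -0.0285 lat 0.0003 dyaw 0.002 198.43832397460938 47.88845443725586
side 0.67 along -0.1133 lat -0.1819 dyaw 1.525 39.320735931396484 12.891117095947266
side -0.03 [np.float64(0.728)]
side -0.015 [np.float64(0.834)]
side 0 [np.float64(0.929)]
side 0.015 [np.float64(0.837)]
side 0.03 [np.float64(0.731)]
 z 0.125 0.676
 z 0.135 0.858
 z 0.1416 0.929
 z 0.148 0.828
 z 0.158 0.633
[(0.8, [253.3, 239.3])]
wrist -0.03 [np.float64(0.69)]
wrist -0.015 [np.float64(0.799)]
wrist 0 [np.float64(0.929)]
wrist 0.015 [np.float64(0.865)]
wrist 0.03 [np.float64(0.768)]
 z 0.125 0.925
 z 0.135 0.944
 z 0.1416 0.929
 z 0.148 0.902
 z 0.158 0.852
[(0.57, [233.2, 233.5])]
```

The cylinder fits best at the midpoint, at the right height and level, so the prop must be holding it up. The arm is clear, so I'll hand in.

```bash
python3 -c "
from plant import robot
print(robot.close_job())"
```

```text
the job is handed in; nothing more can be done
None
```

I handed the job in at about 25 s with no verdict returned; the prop was snapped upright and pressed home at about 13 N for over a second, and the cylinder lies centred and level in both saddles, released, by the camera fits.

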